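Restock the jar display in reverse order and close the row

ROBOT

A 6-joint arm with a two-finger parallel gripper is mounted at the origin on the work surface. World frame = base frame: x ahead of the robot, y to its left, z up, the work surface at z = 0. Lengths are in m, angles in rad, forces in N, time in s.
With the tool pointing down it reaches from about 0.375 to 0.975 m from the base axis. Payload 3.8 kg.
Tool frame: the origin (TCP) lies at the very end of the fingers, on their centre line; the grasp point (between the pads) lies behind it (bot.tcp_to_grasp is the y of the grasp point in the tool frame, in m); y points along the fingers, z is the direction in which the jaws open and shut, and the axes are right-handed (so a half turn about y gives the same grasp; the last joint's range is limited). The gripper opens to 85 mm and grips with 20 to 120 N. Pads are 22 mm wide; open, the fingers measure 114 mm over their backs; the gripper's body (76 mm by 85 mm) begins 54 mm behind the grasp point. The pads swing forward as they close: fully open they stand 13 mm farther back than shut.
Start: joints at [1.168, 0.264, 1.604, -0, 1.274, -0.037], TCP at [0.241, 0.63, 0.231] pointing down, gripper open.
Joint ranges: [-2.63, 2.63], [-0.94, 2.18], [0.31, 2.57], [-1.31, 4.45], [0, 2.66], [-2.55, 2.55]. Speed limits (rad/s): [2.57, 2.57, 3.14, 3.14, 3.14, 3.14].

INTERFACE

Orientations are given as a rotation vector (axis times angle).
In Python, from workcell import bot, optics, workorder gives the robot as it stands.
- The arm moves only by the shell command python3 -m handwheel 'ROWS' [FORCE]. ROWS is JSON, a list of rows, each a list of 7 numbers: the shift along the tool's x, y, z in m, then the turn, a rotation vector about the tool's x, y, z in rad, then the opening, from 0 (shut) to 1 (fully open). A call has 1 to 8 rows; each row shifts and turns the commanded pose from where the row before left it, along the tool's axes as they then stand; what a row does not reach is not made up. A row lasts 1/8 s, in which the tool goes at most 62.5 mm and 10.7 degrees, less where a joint would pass 70% of its speed; a pose out of reach is approached as far as the arm can. A call with a gripper value outside its range is refused whole. The fingers move at their own pace and stop on an object; FORCE is the grip in N (left out, the last holds). Time passes only in rows, so rows that do not move let the fingers close. It gives the time, the measured TCP pose, the force and the opening at its end, in the units of the state.
- bot.read_state(): the state, without advancing time (a new reading comes with each control period).
- optics.read_camera(name): name is "side" or "top" or "wrist"; returns a dict with "image" (400x640x3 uint8, red, green, blue), "z_map" (400x640 float32, m along the optical axis (not along the pixel's ray), 0 where there is no reading), "mtx" (3x3 intrinsics, pixels), "dist" ([k1, k2, p1, p2, k3] as OpenCV has them; the pictures are not rectified), "world_from_camera" (4x4, takes a point from camera to world coordinates); the wrist camera has in their place "hand_eye" (4x4, takes a point from camera to tool coordinates, whose origin is the TCP and whose axes are the tool frame's). Camera axes: x right, y down, z forward; pixel columns grow to the right and rows downward; lengths in m; the calibration is good to about 2 mm. A picture is of the moment at which its call begins: read the wrist's pose just before it.
- workorder.finish_job(): hands the job in, once; it reports no verdict.
The state is a dict: "time": time; "q": joint angles; "joint_vel": joint speeds; "joint_torque": joint torques, N m; "tool_pos": TCP position; "tcp_rot": TCP orientation; "wrist_force": force on the tool from outside, world axes, zero at the start; "torque": the same for the moment, N m; "width": opening from 0.0 (shut) to 1.0 (fully open).
Only numpy, scipy, OpenCV 4.12 (cv2) and the standard library are available. Lean on these libraries where they do the work, as an engineer would, in place of code of your own. Each camera call takes 0.05 s, during which the arm holds its last target.

TASK

Move the four small jars from the cardboard carton onto the circles of the grey display stand in reverse order: the jar at the left end of the carton goes to the right end of the stand's row, and so on, each upright and centred on its own circle, without knocking any over. When all four stand in place, slide the black end stop along its bar towards them until its middle is at the red mark, and let go.

Things in the scene. Friction and masses are not known exactly. Their poses are not given: they have to be found in the camera images.
- jar_red_mid (a point): Centre (half-way up) of the small white jar with red lid and band: round, upright, 42 mm in diameter, 70 mm tall, 100 g, loose. It starts on the red card in the carton, its underside 6 mm above the table, with 18 mm between neighbouring jars: grip it across the row (along the cards' x). z axis up; its yaw means nothing.
- jar_yellow_mid (a point): Centre (half-way up) of the small white jar with yellow lid and band: round, upright, 42 mm in diameter, 70 mm tall, 100 g, loose. It starts on the yellow card in the carton, its underside 6 mm above the table, with 18 mm between neighbouring jars: grip it across the row (along the cards' x). z axis up; its yaw means nothing.
- jar_green_mid (a point): Centre (half-way up) of the small white jar with green lid and band: round, upright, 42 mm in diameter, 70 mm tall, 100 g, loose. It starts on the green card in the carton, its underside 6 mm above the table, with 18 mm between neighbouring jars: grip it across the row (along the cards' x). z axis up; its yaw means nothing.
- jar_blue_mid (a point): Centre (half-way up) of the small white jar with blue lid and band: round, upright, 42 mm in diameter, 70 mm tall, 100 g, loose. It starts on the blue card in the carton, its underside 6 mm above the table, with 18 mm between neighbouring jars: grip it across the row (along the cards' x). z axis up; its yaw means nothing.
- card_red: Red card fixed in the floor of the carton (rim 12 mm high), 94 x 56 x 2 mm (x, y, z), origin at its underside's centre, 4 mm above the table: the place the red jar came from. The cards lie 60 mm apart in a row along their y, order varies. x points away from the robot (within 0.15 rad), +y to the carton's left end as the robot sees it.
- card_yellow: Yellow card fixed in the floor of the carton (rim 12 mm high), 94 x 56 x 2 mm (x, y, z), origin at its underside's centre, 4 mm above the table: the place the yellow jar came from. The cards lie 60 mm apart in a row along their y, order varies. x points away from the robot (within 0.15 rad), +y to the carton's left end as the robot sees it.
- card_green: Green card fixed in the floor of the carton (rim 12 mm high), 94 x 56 x 2 mm (x, y, z), origin at its underside's centre, 4 mm above the table: the place the green jar came from. The cards lie 60 mm apart in a row along their y, order varies. x points away from the robot (within 0.15 rad), +y to the carton's left end as the robot sees it.
- card_blue: Blue card fixed in the floor of the carton (rim 12 mm high), 94 x 56 x 2 mm (x, y, z), origin at its underside's centre, 4 mm above the table: the place the blue jar came from. The cards lie 60 mm apart in a row along their y, order varies. x points away from the robot (within 0.15 rad), +y to the carton's left end as the robot sees it.
- stand: Grey fixed stand, 335 mm long (y), top 8 mm above the table; origin: centre of underside; x away from the robot (within 0.15 rad), +y to its left end. White circles (53 mm) at x 0, y 42.5, -17.5, -77.5, -137.5 mm, left to right. Red mark line and band at y 87.5 mm. Green lip 16 mm high at x -60 mm. Steel bar along y at x 75 mm, its top 35 mm above the table.
- stop (a joint): Slide (m) of the black end stop on the bar: 0 at left end, 0.0675 at the red mark, 0.085 limit. Its middle is at stand x 75 mm, y 155 mm minus the value. Grip: upright tab 18 mm (y) x 22 mm (x), 25 to 85 mm above the table, white line on top; pinch from above along y, fingertips above the bar. An 8 mm thick paddle, 51 mm high, reaches to x -16 mm. Friction 1 N; stays put.
Things that resemble listed ones, but are neither listed nor needed, are in the scene too. What is shaped like the part that bears jar_yellow_mid but purple is not meant.

How it is judged:
On the way, in this order (a step that is already met when the one before it is completed fails the run):
1. all four jars stand upright on the stand's circles in reverse order (x of jar_red_mid in the frame of stand between -0.011 and 0.011 m and z of jar_red_mid in the frame of stand between 0.038 and 0.048 m and angle between each of jar_red_mid, jar_yellow_mid, jar_green_mid, jar_blue_mid's own z axis and vertical below 0.12 rad and (y of jar_red_mid in the frame of stand between -0.1485 and -0.1265 m or y of jar_red_mid in the frame of stand between -0.0885 and -0.0665 m or y of jar_red_mid in the frame of stand between -0.0285 and -0.0065 m or y of jar_red_mid in the frame of stand between 0.0315 and 0.0535 m) and x of jar_yellow_mid in the frame of stand between -0.011 and 0.011 m and z of jar_yellow_mid in the frame of stand between 0.038 and 0.048 m and (y of jar_yellow_mid in the frame of stand between -0.1485 and -0.1265 m or y of jar_yellow_mid in the frame of stand between -0.0885 and -0.0665 m or y of jar_yellow_mid in the frame of stand between -0.0285 and -0.0065 m or y of jar_yellow_mid in the frame of stand between 0.0315 and 0.0535 m) and x of jar_green_mid in the frame of stand between -0.011 and 0.011 m and z of jar_green_mid in the frame of stand between 0.038 and 0.048 m and (y of jar_green_mid in the frame of stand between -0.1485 and -0.1265 m or y of jar_green_mid in the frame of stand between -0.0885 and -0.0665 m or y of jar_green_mid in the frame of stand between -0.0285 and -0.0065 m or y of jar_green_mid in the frame of stand between 0.0315 and 0.0535 m) and x of jar_blue_mid in the frame of stand between -0.011 and 0.011 m and z of jar_blue_mid in the frame of stand between 0.038 and 0.048 m and (y of jar_blue_mid in the frame of stand between -0.1485 and -0.1265 m or y of jar_blue_mid in the frame of stand between -0.0885 and -0.0665 m or y of jar_blue_mid in the frame of stand between -0.0285 and -0.0065 m or y of jar_blue_mid in the frame of stand between 0.0315 and 0.0535 m) and ((y of card_yellow in the frame of card_red above 0 m and ((y of jar_red_mid in the frame of stand above -0.1075 m and y of jar_yellow_mid in the frame of stand below -0.1075 m) or (y of jar_red_mid in the frame of stand above -0.0475 m and y of jar_yellow_mid in the frame of stand below -0.0475 m) or (y of jar_red_mid in the frame of stand above 0.0125 m and y of jar_yellow_mid in the frame of stand below 0.0125 m))) or (y of card_yellow in the frame of card_red below 0 m and ((y of jar_yellow_mid in the frame of stand above -0.1075 m and y of jar_red_mid in the frame of stand below -0.1075 m) or (y of jar_yellow_mid in the frame of stand above -0.0475 m and y of jar_red_mid in the frame of stand below -0.0475 m) or (y of jar_yellow_mid in the frame of stand above 0.0125 m and y of jar_red_mid in the frame of stand below 0.0125 m)))) and ((y of card_green in the frame of card_red above 0 m and ((y of jar_red_mid in the frame of stand above -0.1075 m and y of jar_green_mid in the frame of stand below -0.1075 m) or (y of jar_red_mid in the frame of stand above -0.0475 m and y of jar_green_mid in the frame of stand below -0.0475 m) or (y of jar_red_mid in the frame of stand above 0.0125 m and y of jar_green_mid in the frame of stand below 0.0125 m))) or (y of card_green in the frame of card_red below 0 m and ((y of jar_green_mid in the frame of stand above -0.1075 m and y of jar_red_mid in the frame of stand below -0.1075 m) or (y of jar_green_mid in the frame of stand above -0.0475 m and y of jar_red_mid in the frame of stand below -0.0475 m) or (y of jar_green_mid in the frame of stand above 0.0125 m and y of jar_red_mid in the frame of stand below 0.0125 m)))) and ((y of card_blue in the frame of card_red above 0 m and ((y of jar_red_mid in the frame of stand above -0.1075 m and y of jar_blue_mid in the frame of stand below -0.1075 m) or (y of jar_red_mid in the frame of stand above -0.0475 m and y of jar_blue_mid in the frame of stand below -0.0475 m) or (y of jar_red_mid in the frame of stand above 0.0125 m and y of jar_blue_mid in the frame of stand below 0.0125 m))) or (y of card_blue in the frame of card_red below 0 m and ((y of jar_blue_mid in the frame of stand above -0.1075 m and y of jar_red_mid in the frame of stand below -0.1075 m) or (y of jar_blue_mid in the frame of stand above -0.0475 m and y of jar_red_mid in the frame of stand below -0.0475 m) or (y of jar_blue_mid in the frame of stand above 0.0125 m and y of jar_red_mid in the frame of stand below 0.0125 m)))) and ((y of card_green in the frame of card_yellow above 0 m and ((y of jar_yellow_mid in the frame of stand above -0.1075 m and y of jar_green_mid in the frame of stand below -0.1075 m) or (y of jar_yellow_mid in the frame of stand above -0.0475 m and y of jar_green_mid in the frame of stand below -0.0475 m) or (y of jar_yellow_mid in the frame of stand above 0.0125 m and y of jar_green_mid in the frame of stand below 0.0125 m))) or (y of card_green in the frame of card_yellow below 0 m and ((y of jar_green_mid in the frame of stand above -0.1075 m and y of jar_yellow_mid in the frame of stand below -0.1075 m) or (y of jar_green_mid in the frame of stand above -0.0475 m and y of jar_yellow_mid in the frame of stand below -0.0475 m) or (y of jar_green_mid in the frame of stand above 0.0125 m and y of jar_yellow_mid in the frame of stand below 0.0125 m)))) and ((y of card_blue in the frame of card_yellow above 0 m and ((y of jar_yellow_mid in the frame of stand above -0.1075 m and y of jar_blue_mid in the frame of stand below -0.1075 m) or (y of jar_yellow_mid in the frame of stand above -0.0475 m and y of jar_blue_mid in the frame of stand below -0.0475 m) or (y of jar_yellow_mid in the frame of stand above 0.0125 m and y of jar_blue_mid in the frame of stand below 0.0125 m))) or (y of card_blue in the frame of card_yellow below 0 m and ((y of jar_blue_mid in the frame of stand above -0.1075 m and y of jar_yellow_mid in the frame of stand below -0.1075 m) or (y of jar_blue_mid in the frame of stand above -0.0475 m and y of jar_yellow_mid in the frame of stand below -0.0475 m) or (y of jar_blue_mid in the frame of stand above 0.0125 m and y of jar_yellow_mid in the frame of stand below 0.0125 m)))) and ((y of card_blue in the frame of card_green above 0 m and ((y of jar_green_mid in the frame of stand above -0.1075 m and y of jar_blue_mid in the frame of stand below -0.1075 m) or (y of jar_green_mid in the frame of stand above -0.0475 m and y of jar_blue_mid in the frame of stand below -0.0475 m) or (y of jar_green_mid in the frame of stand above 0.0125 m and y of jar_blue_mid in the frame of stand below 0.0125 m))) or (y of card_blue in the frame of card_green below 0 m and ((y of jar_blue_mid in the frame of stand above -0.1075 m and y of jar_green_mid in the frame of stand below -0.1075 m) or (y of jar_blue_mid in the frame of stand above -0.0475 m and y of jar_green_mid in the frame of stand below -0.0475 m) or (y of jar_blue_mid in the frame of stand above 0.0125 m and y of jar_green_mid in the frame of stand below 0.0125 m))))), for 0.2 s.
2. the end stop is at the red mark (value of joint stop between 0.0625 and 0.0725 m), for 0.2 s.
At the end, for the whole second after the job is handed in: Each jar upright (0.12 rad) and at rest on the stand, within 11 mm in x and y of a circle's centre, in the reverse of the order of the cards; the end stop, moved after the jars, within 5 mm of the red mark; all released (all of step 1 and all of step 2 and linear speed of each of jar_red, jar_yellow, jar_green, jar_blue below 0.02 m/s); the robot touches nothing.
It fails at once if a jar is knocked over (angle between any of jar_red_mid, jar_yellow_mid, jar_green_mid, jar_blue_mid's own z axis and vertical above 0.8 rad).
It also fails if it takes over 120 s, if anything falls off the work surface, if the arm or the gripper's body presses on something with over 40 N, if the wrist force passes 120 N, or if a joint passes its speed limit or range.

## Working session

There is one attempt and no reset: what is moved stays moved. The work goes in short steps, Python scripts to look and compute and a shell command to move; the robot and the scene stay as the last step left them, time stands still between calls to the robot, and variables do not carry over. Pictures are saved under pics/ and viewed, and the job is handed in when it is done.

```bash
ls; mkdir -p pics
python3 - <<'E'
from workcell import bot, optics, workorder
import cv2, numpy as np
s=bot.read_state(); print(s, bot.tcp_to_grasp)
for n in ["side","top","wrist"]:
    c=optics.read_camera(n); cv2.imwrite(f"pics/{n}0.png",c["image"][:,:,::-1])
    print(n,c["mtx"].round(1).tolist(),np.round(c["dist"],4),np.round(c.get("world_from_camera",c.get("hand_eye")),3).tolist())
E
```

```text
pics
{'time': 0.0, 'q': array([ 1.16807358e+00,  2.64740058e-01,  1.60540087e+00, -1.40049924e-05,
        1.27370691e+00, -3.68863514e-02]), 'joint_vel': array([-1.09152455e-03, -1.75107319e-03,  1.62889167e-03, -1.41107479e-03,
       -8.17921071e-05, -1.37467059e-03]), 'joint_torque': array([-1.51426819e-03, -5.15133083e+01, -3.67303741e+01, -7.53200169e-06,
        1.29313741e-02,  7.63555107e-06]), 'tool_pos': array([0.24117255, 0.62964501, 0.22995635]), 'tcp_rot': array([-1.55388019,  0.28749874, -0.2867432 ]), 'wrist_force': array([-0.67691091,  0.04678948,  0.40402082]), 'torque': array([-0.0156436 , -0.02759878,  0.01599281]), 'width': 0.997716301595754} -0.0187
side [[506.1, 0.0, 318.3], [0.0, 506.1, 179.8], [0.0, 0.0, 1.0]] [0.0473 0.     0.     0.     0.    ] [[0.988, -0.124, 0.096, 0.38], [-0.156, -0.742, 0.652, -0.918], [-0.009, -0.659, -0.752, 1.102], [0.0, 0.0, 0.0, 1.0]]
top [[428.9, 0.0, 323.1], [0.0, 428.9, 202.9], [0.0, 0.0, 1.0]] [-0.032  0.     0.     0.     0.   ] [[0.005, -0.995, 0.102, 0.431], [-1.0, -0.005, 0.003, -0.011], [-0.002, -0.102, -0.995, 1.059], [0.0, 0.0, 0.0, 1.0]]
wrist [[281.8, 0.0, 324.3], [0.0, 281.8, 197.3], [0.0, 0.0, 1.0]] [-0.0285  0.      0.      0.      0.    ] [[0.0, 0.962, 0.272, -0.069], [0.0, -0.272, 0.962, -0.142], [1.0, 0.0, -0.0, -0.001], [0.0, 0.0, 0.0, 1.0]]
```

View pics/top0.png

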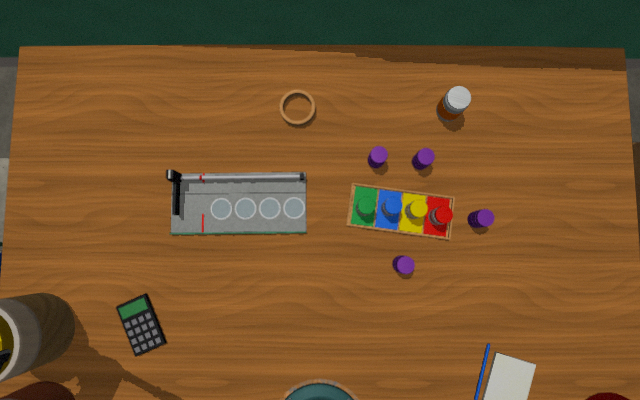

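View pics/side0.png

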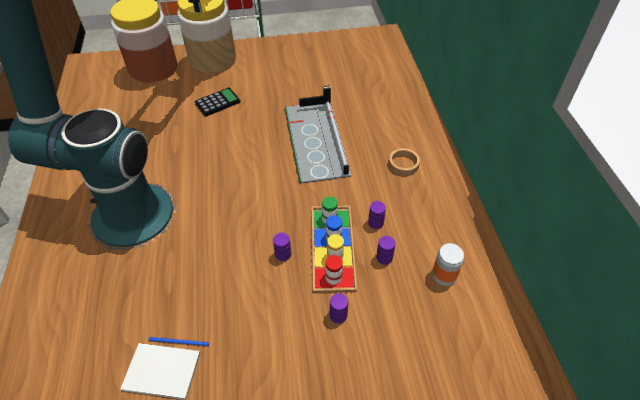

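View pics/wrist0.png

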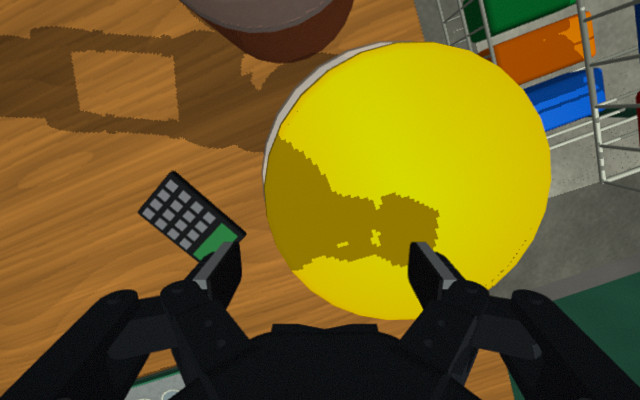

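```bash
cat > h.py <<'E'
from workcell import bot, optics, workorder
import cv2, numpy as np
from scipy.spatial.transform import Rotation as Ro
def cam(n):
    s=bot.read_state(); c=optics.read_camera(n)
    if "hand_eye" in c:
        T=np.eye(4); T[:3,:3]=Ro.from_rotvec(s["tcp_rot"]).as_matrix(); T[:3,3]=s["tool_pos"]
        c["world_from_camera"]=T@c["hand_eye"]
    return c
def onplane(c,uv,z):
    p=cv2.undistortPoints(np.array(uv,float).reshape(-1,1,2),c["mtx"],c["dist"])[:,0]
    d=np.c_[p,np.ones(len(p))]; T=c["world_from_camera"]
    w=d@T[:3,:3].T; o=T[:3,3]
    z=np.broadcast_to(z,len(p))
    return o+w*((z-o[2])/w[:,2])[:,None]
def bydepth(c,uv):
    uv=np.array(uv,float).reshape(-1,2)
    p=cv2.undistortPoints(uv.reshape(-1,1,2),c["mtx"],c["dist"])[:,0]
    zz=np.array([c["z_map"][int(round(v)),int(round(u))] for u,v in uv])
    T=c["world_from_camera"]; return (np.c_[p,np.ones(len(p))]*zz[:,None])@T[:3,:3].T+T[:3,3]
def crop(c,x0,y0,x1,y1,k,name):
    im=c["image"][y0:y1,x0:x1,::-1]
    cv2.imwrite("pics/"+name,cv2.resize(im,None,fx=k,fy=k,interpolation=cv2.INTER_CUBIC))
E
python3 - <<'E'
from h import *
c=cam("top")
crop(c,160,155,320,245,5,"stand1.png"); crop(c,340,140,500,285,5,"carton0.png")
crop(c,340,170,460,245,6,"carton1.png")
R=Ro.from_rotvec(bot.read_state()["tcp_rot"]).as_matrix(); print(R.round(3))
E
```

```text
[[ 0.934 -0.001  0.358]
 [-0.358 -0.001  0.934]
 [-0.    -1.    -0.001]]
```

View pics/stand1.png

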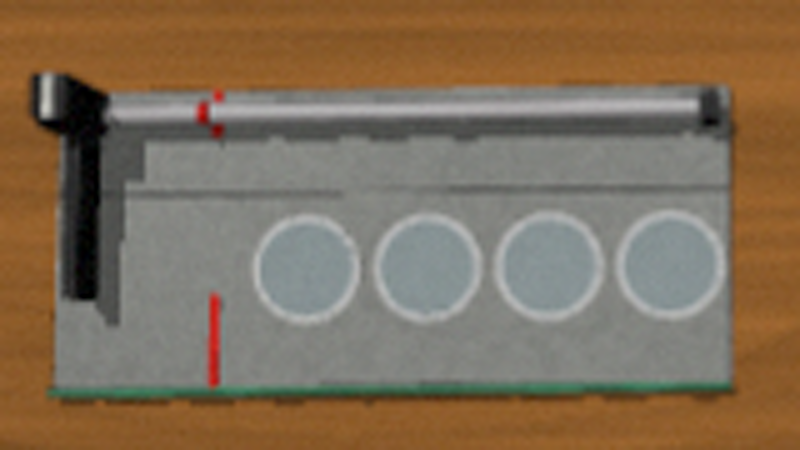

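View pics/carton1.png

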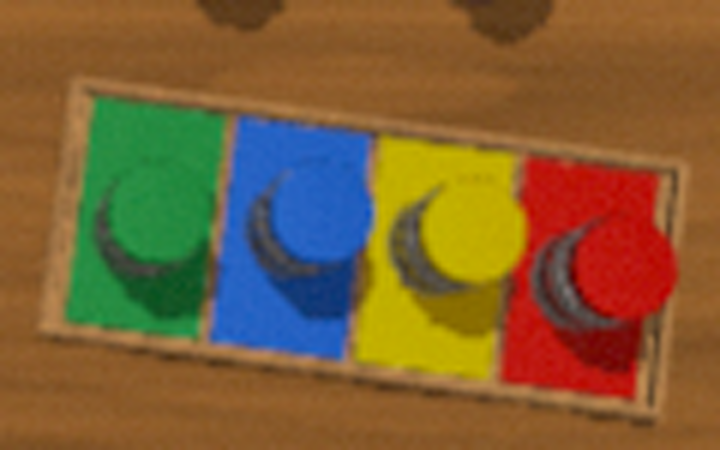

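The top-camera crops show the stand circles at crop (307,269), (428,268), (549,266) and (671,265). The jar lids, left to right, are green, blue, yellow and red. The purple jars are decoys. The stand therefore has to read red, yellow, blue, green from left to right.

Run:
```python
from h import *
c=cam("top")
f=lambda L,k,x,y:(np.array(L,float)+.5)/k-.5+[x,y]
P=onplane(c,f([(307,269),(428,268),(549,266),(671,265)],5,160,155),.008)
print("circles",P.round(4).tolist(),np.linalg.norm(np.diff(P,axis=0),axis=1))
v=P[0]-P[3]; print("stand yaw",np.arctan2(-v[0],v[1]))
J=onplane(c,f([(160,211),(322,213),(475,230),(625,268)],6,340,170),.076)
print("jars",J.round(4).tolist(),np.linalg.norm(np.diff(J,axis=0),axis=1))
v=J[0]-J[3]; print("carton yaw",np.arctan2(-v[0],v[1]))
print("depth lids",bydepth(c,f([(160,211),(322,213),(475,230),(625,268)],6,340,170)).round(4).tolist())
# stand origin
yaw=0
C=P.mean(0);print(C)
C4=onplane(c,f([(90,97),(663,174),(637,397),(64,320)],6,340,170),.006);print("card area",C4.round(4).tolist(),C4.mean(0))
T=onplane(c,f([(48,75)],5,160,155),.085);print("tab",T)
print("purple",bydepth(c,[(378,154),(425,156),(484,216),(404,264)]).round(3).tolist())
```

```text
circles [[0.5236, 0.2432, 0.008], [0.5244, 0.1833, 0.008], [0.5256, 0.1236, 0.008], [0.5264, 0.0635, 0.008]] [0.05985976 0.05973129 0.06013593]
stand yaw 0.01578745317038323
jars [[0.5276, -0.1082, 0.076], [0.5271, -0.1705, 0.076], [0.5208, -0.2293, 0.076], [0.5064, -0.2868, 0.076]] [0.06226235 0.05912124 0.05926845]
carton yaw -0.11798907525284942
depth lids [[0.5277, -0.1084, 0.0749], [0.5272, -0.1707, 0.0751], [0.5209, -0.2296, 0.0748], [0.5065, -0.2871, 0.0748]]
[0.52499841 0.15337392 0.008     ]
card area [[0.5817, -0.0865, 0.006], [0.5508, -0.3231, 0.006], [0.4589, -0.3101, 0.006], [0.4895, -0.0756, 0.006]] [ 0.52021187 -0.19880726  0.006     ]
tab [[0.60630515 0.34766449 0.085     ]]
purple [[0.431, -0.011, 1.059], [0.644, -0.247, 0.071], [0.503, -0.383, 0.069], [0.392, -0.195, 0.068]]
```

```bash
python3 -m handwheel '[[0,-0.05,0,0,0,0,1],[0,-0.04,0,0,0.18,0,1],[0,0,0,0,0.18,0,1],[0,0,0,0,0.18,0,1],[0,0,0,0,0.18,0,1],[0,0,0,0,0.18,0,1],[0,0,0,0,0.18,0,0.8],[0,0,0,0,0.18,0,0.7]]' 40
cat >> h.py <<'E'
def go(x,y,z,yaw):
    "shift in present tool axes to reach target; then turn about tool y"
    s=bot.read_state(); R=Ro.from_rotvec(s["tcp_rot"]).as_matrix()
    d=R.T@(np.array([x,y,z])-s["tool_pos"])
    print("pos",s["tool_pos"].round(4),"yaw",np.arctan2(R[1,2],R[0,2]).round(4),"down err",R[:2,1].round(4),"t",round(s["time"],2),"w",round(s["width"],3))
    a=-(yaw-np.arctan2(R[1,2],R[0,2])); print("shift tool",d.round(4),"turn y",(a+np.pi)%(2*np.pi)-np.pi)
E
python3 -c "
from h import *
go(.47,-.15,.32,-.12)"
```

```text
time: 1.25
tool_pos: [0.2414, 0.6302, 0.321]
tcp_rot: [-1.18, 1.254, -1.254]
wrist_force: [0.9, 0.3, 0.2]
width: 0.701
pos [0.2414 0.6302 0.321 ] yaw -0.0609 down err [-0.0001 -0.0004] t 1.25 w 0.701
shift tool [0.7649 0.0013 0.2757] turn y 0.059061789380460805
```

```bash
python3 -m handwheel '[[0.054,0,0.0234,0,0,0,0.7],[0.054,0,0.0234,0,0,0,0.7],[0.054,0,0.0234,0,0,0,0.7],[0.054,0,0.0234,0,0,0,0.7],[0.054,0,0.0234,0,0,0,0.7],[0.054,0,0.0234,0,0,0,0.7],[0.054,0,0.0234,0,0,0,0.7],[0,0,0,0,0,0,0.7]]'
python3 - <<'E'
from h import *
go(.52,-.15,.30,-.12)
c=cam("wrist"); cv2.imwrite("pics/w_mid.png",c["image"][:,:,::-1])
E
```

```text
time: 2.25
tool_pos: [0.3853, 0.2406, 0.3215]
tcp_rot: [-1.179, 1.253, -1.255]
wrist_force: [0.0, 0.6, -0.3]
width: 0.701
pos [0.3853 0.2406 0.3215] yaw -0.0612 down err [ 0.0011 -0.0007] t 2.25 w 0.701
shift tool [0.3816 0.0219 0.1583] turn y 0.05878477124923265
```

View pics/w_mid.png

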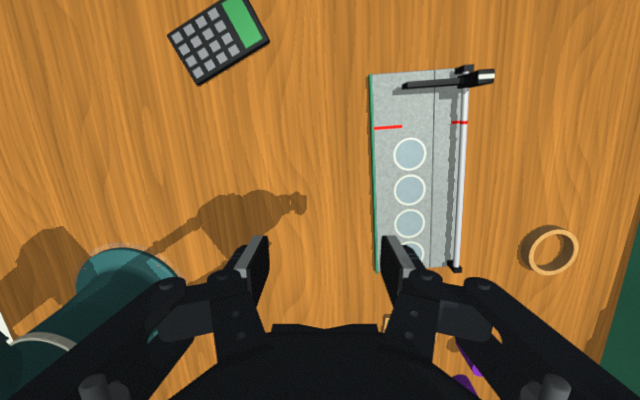

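Run:
```python
from h import *
c=cam("wrist")
crop(c,360,60,500,260,4,"w_mid_c.png")
```

```text
(no output)
```

View pics/w_mid_c.png

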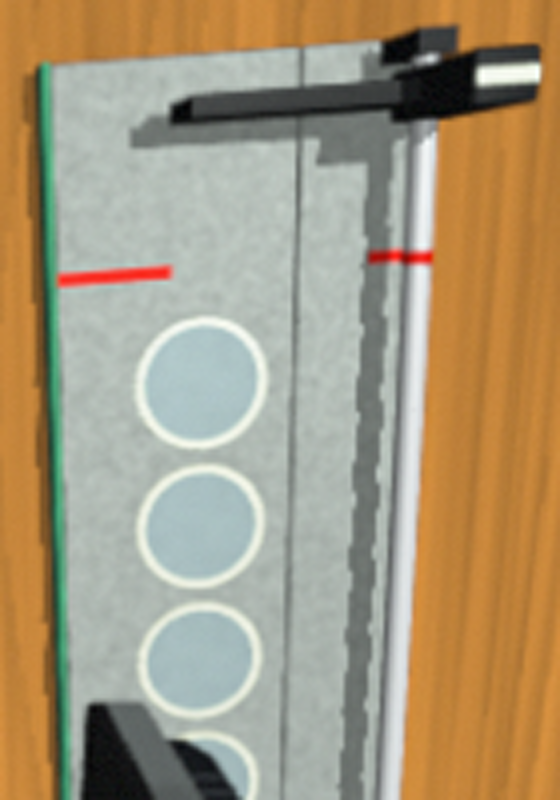

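```bash
python3 -m handwheel '[[0.054,0,0.0225,0,0,0,0.7],[0.054,0,0.0225,0,0,0,0.7],[0.054,0,0.0225,0,0,0,0.7],[0.054,0,0.0225,0,0,0,0.7],[0.054,0.005,0.0225,0,0,0,0.7],[0.054,0.005,0.0225,0,0,0,0.7],[0.054,0.01,0.0225,0,0.06,0,0.7],[0,0,0,0,0,0,0.7]]'
python3 - <<'E'
from h import *
go(.52,-.15,.30,-.12)
c=cam("wrist"); cv2.imwrite("pics/w_car.png",c["image"][:,:,::-1])
E
```

```text
time: 3.35
tool_pos: [0.5216, -0.1436, 0.2994]
tcp_rot: [-1.153, 1.297, -1.293]
wrist_force: [0.5, 0.2, -0.6]
width: 0.698
pos [ 0.5216 -0.1436  0.2994] yaw -0.1172 down err [-0.0027  0.0005] t 3.35 w 0.698
shift tool [ 0.0065 -0.0006 -0.0009] turn y 0.002808990122344479
```

View pics/w_car.png

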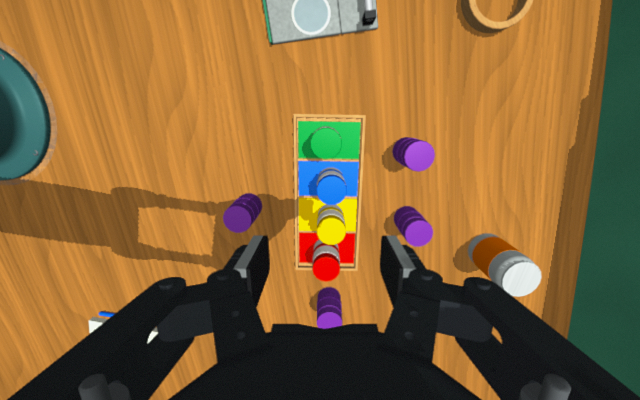

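Run:
```python
from h import *
c=cam("wrist")
crop(c,280,100,380,290,4,"w_car_c.png")
T=np.eye(4);T[:3,:3]=Ro.from_rotvec([-1.179,1.253,-1.255]).as_matrix();T[:3,3]=[.3853,.2406,.3215]
c2=dict(c);c2["world_from_camera"]=T@c["hand_eye"]
f=lambda L,k,x,y:(np.array(L,float)+.5)/k-.5+[x,y]
P=onplane(c2,f([(201,382),(201,526),(200,659)],4,360,60),.008);print(P.round(4).tolist(),np.linalg.norm(np.diff(P,axis=0),axis=1))
print("tab top",onplane(c2,f([(507,75)],4,360,60),.085))
P=onplane(c,[(311,13)],.008);print("circle4",P)
```

```text
[[0.5252, 0.2419, 0.008], [0.5264, 0.1815, 0.008], [0.5273, 0.1217, 0.008]] [0.06042478 0.05975247]
tab top [[0.59817857 0.34497668 0.085     ]]
circle4 [[0.52689826 0.0662084  0.008     ]]
```

View pics/w_car_c.png

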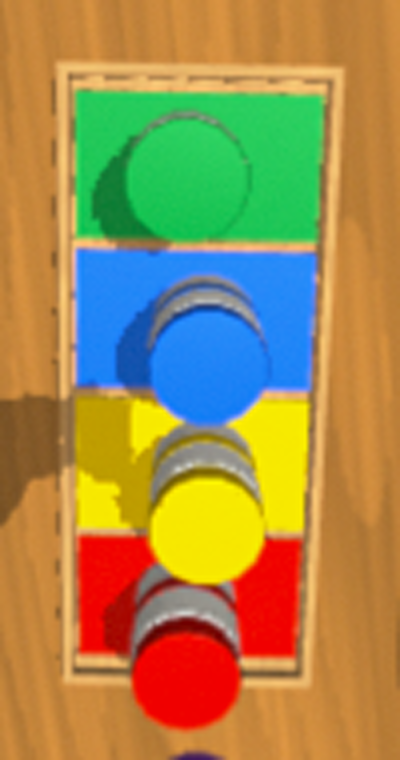

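Wrist and top views agree on the circles to within 2 mm. In this crop the lids are at green (188,178), blue (210,365), yellow (207,529) and red (186,677).

Run:
```python
from h import *
c=cam("wrist")
f=lambda L,k,x,y:(np.array(L,float)+.5)/k-.5+[x,y]
P=onplane(c,f([(188,178),(210,365),(207,529),(186,677)],4,280,100),.076);print(P.round(4).tolist(),np.linalg.norm(np.diff(P,axis=0),axis=1))
print(bydepth(c,f([(188,178),(210,365),(207,529),(186,677)],4,280,100)).round(4).tolist())
C=onplane(c,f([(76,93),(326,96),(301,656),(80,654)],4,280,100),.006);print(C.round(4).tolist())
go(.5265,-.1085,.30,-.125)
```

```text
[[0.5282, -0.106, 0.076], [0.5286, -0.1685, 0.076], [0.5212, -0.2273, 0.076], [0.5074, -0.2843, 0.076]] [0.06252185 0.0593257  0.05863802]
[[0.5282, -0.1059, 0.0769], [0.5286, -0.1682, 0.0771], [0.5212, -0.2277, 0.075], [0.5074, -0.2841, 0.0764]]
[[0.4897, -0.0759, 0.006], [0.583, -0.0877, 0.006], [0.5538, -0.3201, 0.006], [0.4591, -0.3082, 0.006]]
pos [ 0.521  -0.1404  0.301 ] yaw -0.1129 down err [-0.0007  0.0011] t 3.5 w 0.702
shift tool [-0.0323  0.001   0.0018] turn y 0.012062557364652005
```

```bash
python3 -m handwheel '[[-0.033,0.02,0.003,0,0.012,0,0.75],[0,0.06,0,0,0,0,0.75],[0,0.06,0,0,0,0,0.75],[0,0.03,0,0,0,0,0.75],[0,0,0,0,0,0,0.75]]'
python3 - <<'E'
from h import *
go(.528,-.107,.03,-.125)
c=cam("wrist"); cv2.imwrite("pics/w_g.png",c["image"][:,:,::-1])
E
```

```text
time: 4.12
tool_pos: [0.5251, -0.107, 0.1288]
tcp_rot: [-1.151, 1.305, -1.296]
wrist_force: [0.1, -0.1, 0.1]
width: 0.754
pos [ 0.5251 -0.107   0.1288] yaw -0.1239 down err [-0.0057  0.0018] t 4.12 w 0.754
shift tool [-0.0003  0.0988  0.0035] turn y 0.0010800472865168942
```

View pics/w_g.png

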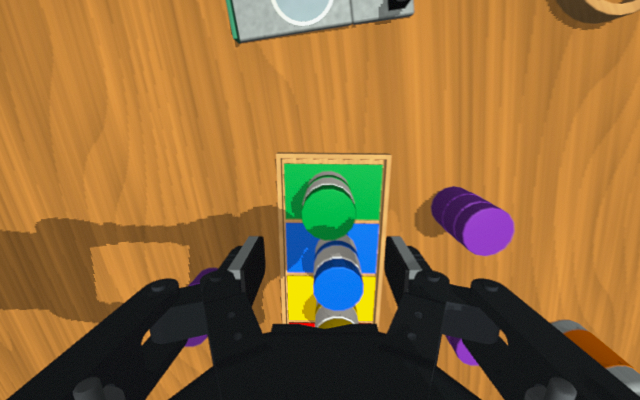

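Run:
```python
from h import *
c=cam("wrist")
print(onplane(c,[(330,211),(338,281.5)],.076).round(4))
crop(c,260,150,410,330,4,"w_g_c.png")
go(.528,-.107,.03,-.125)
```

```text
[[ 0.5315 -0.1069  0.076 ]
 [ 0.5308 -0.1665  0.076 ]]
pos [ 0.5284 -0.1086  0.1328] yaw -0.1248 down err [ 0.002  -0.0003] t 4.22 w 0.754
shift tool [-0.0015  0.1028 -0.0008] turn y 0.0002002779228078566
```

View pics/w_g_c.png

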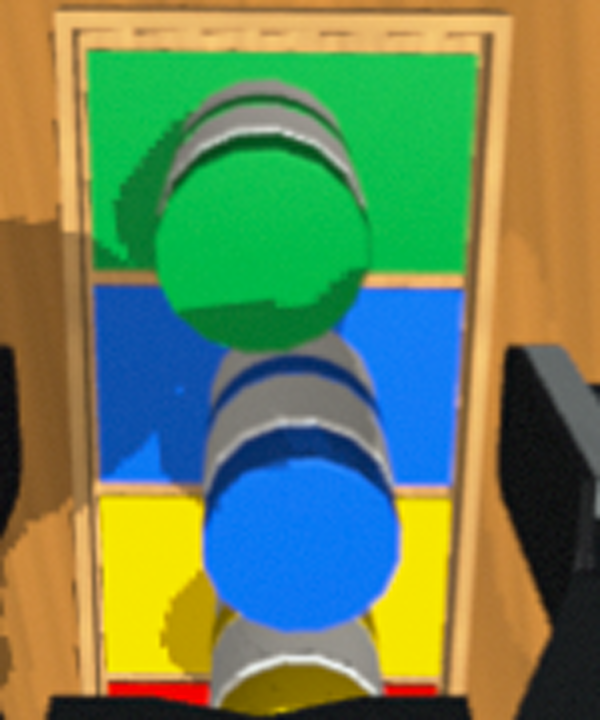

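```bash
python3 -m handwheel '[[-0.0015,0.04,0,0,0,0,0.75],[0,0.04,0,0,0,0,0.75],[0,0.022,0,0,0,0,0.75],[0,0,0,0,0,0,0.4],[0,0,0,0,0,0,0.2],[0,0,0,0,0,0,0.2],[0,0,0,0,0,0,0.2]]' 40
python3 - <<'E'
from h import *
go(.528,-.107,.03,-.125)
E
```

```text
time: 5.1
tool_pos: [0.5291, -0.1086, 0.031]
tcp_rot: [-1.145, 1.3, -1.304]
wrist_force: [-0.6, 0.6, 3.8]
width: 0.476
pos [ 0.5291 -0.1086  0.031 ] yaw -0.127 down err [ 0.003  -0.0007] t 5.1 w 0.476
shift tool [-0.0014  0.001  -0.0013] turn y -0.0019828075956564994
```

```bash
python3 -m handwheel '[[0,-0.02,0,0,0,0,0.2],[0,-0.04,0,0,0,0,0.2],[0,-0.03,0,0,0,0,0.2],[-0.055,0,-0.008,0,0,0,0.2],[-0.055,0,-0.008,0,0,0,0.2],[-0.055,0,-0.008,0,0,0,0.2],[0,0,0,0,0,0,0.2],[0,0,0,0,0,0,0.2]]' 40
python3 - <<'E'
from h import *
go(.5266,.0635,.034,-.125)
c=cam("wrist"); cv2.imwrite("pics/w_g2.png",c["image"][:,:,::-1])
E
```

```text
time: 6.1
tool_pos: [0.5247, 0.0584, 0.1194]
tcp_rot: [-1.147, 1.301, -1.302]
wrist_force: [-0.4, 0.7, -0.4]
width: 0.477
pos [0.5247 0.0584 0.1194] yaw -0.1258 down err [ 0.0002 -0.0006] t 6.1 w 0.477
shift tool [-0.0054  0.0854  0.0012] turn y -0.0007641775596853861
```

View pics/w_g2.png

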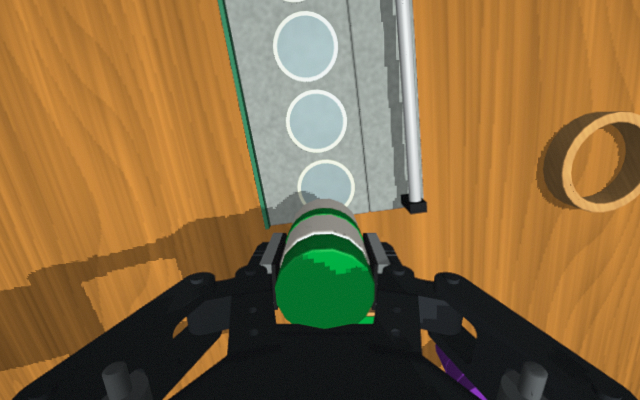

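Run:
```python
from h import *
c=cam("wrist")
print(bydepth(c,[(325,285)]).round(4),onplane(c,[(325,281)],.1644).round(4))
print(onplane(c,[(316,121.5),(305,46.5),(326.5,187)],.008).round(4))
go(.5266,.0635,.034,-.125)
```

```text
[[0.5256 0.0618 0.1639]] [[0.5258 0.0639 0.1644]]
[[0.5261 0.1229 0.008 ]
 [0.5251 0.1832 0.008 ]
 [0.5278 0.0635 0.008 ]]
pos [0.5248 0.0574 0.1193] yaw -0.128 down err [ 0.     -0.0004] t 6.2 w 0.474
shift tool [-0.0063  0.0853  0.001 ] turn y -0.0030432727181053387
```

```bash
python3 -m handwheel '[[-0.004,0.03,0.002,0,0,0,0.2],[0,0.03,0,0,0,0,0.2],[0,0.015,0,0,0,0,0.2],[0,0.008,0,0,0,0,0.2],[0,0.002,0,0,0,0,0.2],[0,0,0,0,0,0,0.2]]' 40
python3 - <<'E'
from h import *
go(.527,.0615,.034,-.125)
E
```

```text
time: 6.95
tool_pos: [0.528, 0.0621, 0.0351]
tcp_rot: [-1.145, 1.301, -1.303]
wrist_force: [-0.3, -0.6, -1.3]
width: 0.476
pos [0.528  0.0621 0.0351] yaw -0.1272 down err [0.0014 0.0001] t 6.95 w 0.476
shift tool [ 0.0007  0.0011 -0.001 ] turn y -0.0022241171370391832
```

Lower the last 1.5 mm, open gently, and rise.

```bash
python3 -m handwheel '[[0,0.0015,0,0,0,0,0.2],[0,0,0,0,0,0,0.2],[0,0,0,0,0,0,0.55],[0,0,0,0,0,0,0.75],[0,0,0,0,0,0,0.75],[0,-0.03,0,0,0,0,0.75],[0,-0.06,0,0,0,0,0.75],[0,0,0,0,0,0,0.75]]' 40
python3 - <<'E'
from h import *
go(.528,-.169,.12,-.125)
c=cam("wrist"); cv2.imwrite("pics/w_g3.png",c["image"][:,:,::-1])
c=cam("top"); crop(c,160,155,320,245,5,"t_g3.png")
E
```

```text
time: 7.95
tool_pos: [0.532, 0.0625, 0.1286]
tcp_rot: [-1.137, 1.294, -1.306]
wrist_force: [0.5, -0.5, 0.1]
width: 0.751
pos [0.532  0.0625 0.1286] yaw -0.127 down err [0.0114 0.0008] t 7.95 w 0.751
shift tool [0.2302 0.0084 0.0253] turn y -0.001997549047600522
```

View pics/w_g3.png

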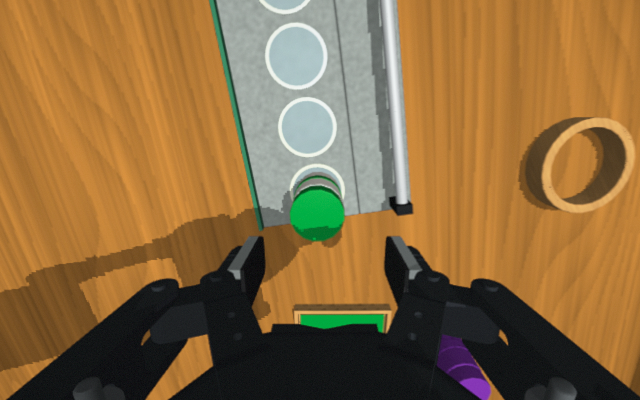

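View pics/t_g3.png

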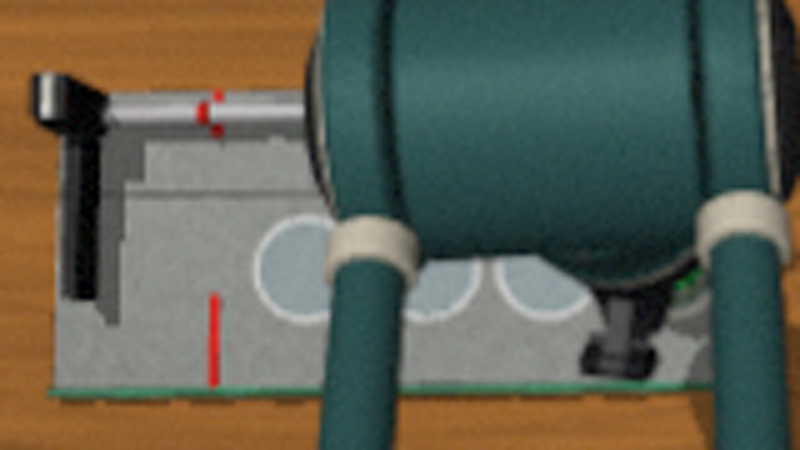

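Run:
```python
from h import *
c=cam("wrist")
print(onplane(c,[(318,215)],.078).round(4),bydepth(c,[(318,215)]).round(4))
c=cam("wrist")
crop(c,250,20,400,260,3,"w_g3c.png")
go(.528,-.168,.12,-.125)
```

```text
[[0.5241 0.0644 0.078 ]] [[0.5241 0.0643 0.0776]]
pos [0.5261 0.0621 0.1215] yaw -0.127 down err [-0.0023 -0.0001] t 8.15 w 0.75
shift tool [0.228  0.0016 0.031 ] turn y -0.001965392751297479
```

View pics/w_g3c.png

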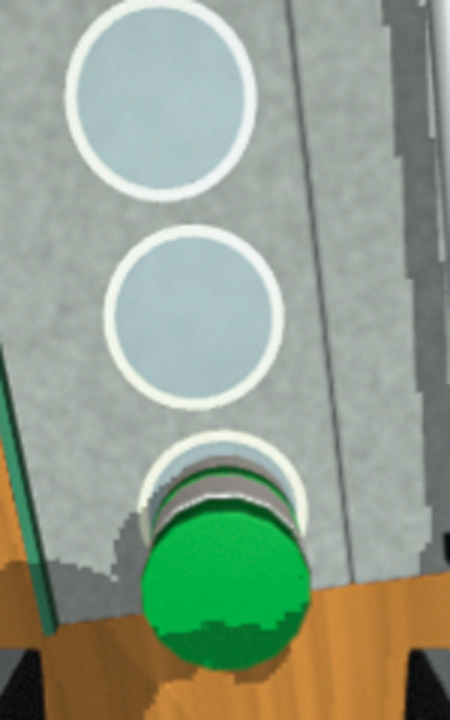

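```bash
python3 -m handwheel '[[0.057,0,0.0078,0,0,0,0.75],[0.057,0,0.0078,0,0,0,0.75],[0.057,0,0.0078,0,0,0,0.75],[0.057,0,0.0078,0,0,0,0.75],[0,0,0,0,0,0,0.75],[0,0,0,0,0,0,0.75]]'
python3 - <<'E'
from h import *
go(.528,-.168,.031,-.125)
c=cam("wrist"); crop(c,220,120,440,330,3,"w_b1.png")
E
```

```text
time: 8.9
tool_pos: [0.528, -0.1675, 0.121]
tcp_rot: [-1.147, 1.306, -1.3]
wrist_force: [0.3, 0.0, -0.1]
width: 0.75
pos [ 0.528  -0.1675  0.121 ] yaw -0.1282 down err [-0.0031  0.0017] t 8.9 w 0.75
shift tool [0.0006 0.09   0.0003] turn y -0.00320514631342661
```

View pics/w_b1.png

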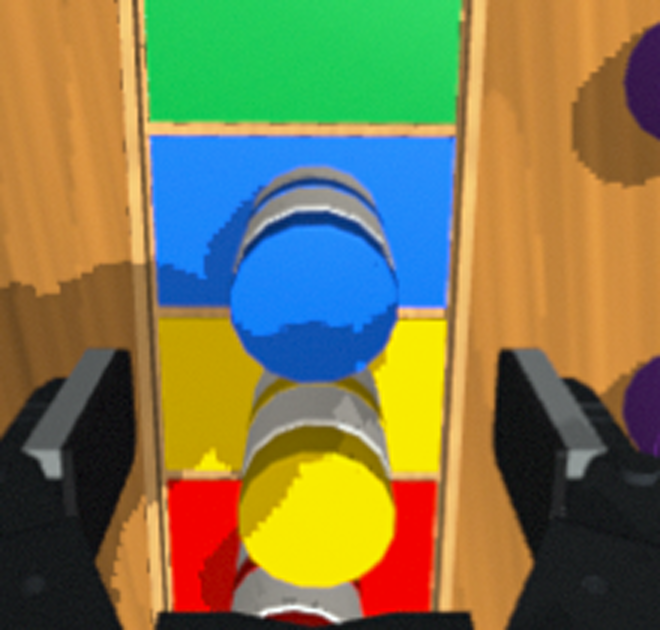

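Blue's lid at (324,220) is centred between the fingers, so I'm descending to grip it.

```bash
python3 -m handwheel '[[0,0.04,0,0,0,0,0.75],[0,0.035,0,0,0,0,0.75],[0,0.015,0,0,0,0,0.75],[0,0,0,0,0,0,0.4],[0,0,0,0,0,0,0.2],[0,0,0,0,0,0,0.2],[0,0,0,0,0,0,0.2]]' 40
python3 - <<'E'
from h import *
go(.5265,.1225,.121,-.125)
E
```

```text
time: 9.82
tool_pos: [0.53, -0.1683, 0.0338]
tcp_rot: [-1.146, 1.301, -1.303]
wrist_force: [0.4, -0.2, -1.3]
width: 0.478
pos [ 0.53   -0.1683  0.0338] yaw -0.1271 down err [ 0.0017 -0.0006] t 9.82 w 0.478
shift tool [-0.2879 -0.0874 -0.0402] turn y -0.002061533508195268
```

```bash
python3 -m handwheel '[[0,-0.02,0,0,0,0,0.2],[0,-0.04,0,0,0,0,0.2],[0,-0.04,0,0,0,0,0.2],[-0.057,0,-0.008,0,0,0,0.2],[-0.057,0,-0.008,0,0,0,0.2],[-0.057,0,-0.008,0,0,0,0.2],[-0.057,0,-0.008,0,0,0,0.2],[-0.057,0,-0.008,0,0,0,0.2]]' 40
python3 -m handwheel '[[0,0,0,0,0,0,0.2],[0,0,0,0,0,0,0.2]]' 40
python3 - <<'E'
from h import *
go(.5263,.1225,.0355,-.125)
c=cam("wrist"); crop(c,200,0,440,350,2,"w_b2.png")
E
```

```text
time: 10.82
tool_pos: [0.5258, 0.1215, 0.1335]
tcp_rot: [-1.145, 1.301, -1.303]
wrist_force: [0.5, -0.2, -0.9]
width: 0.478
time: 11.08
tool_pos: [0.5257, 0.1197, 0.133]
tcp_rot: [-1.147, 1.301, -1.302]
wrist_force: [-0.2, 0.0, -1.3]
width: 0.478
pos [0.5257 0.1197 0.133 ] yaw -0.1259 down err [ 0.0003 -0.0005] t 11.07 w 0.478
shift tool [-0.0029  0.0975  0.0002] turn y -0.0008746833249202446
```

View pics/w_b2.png

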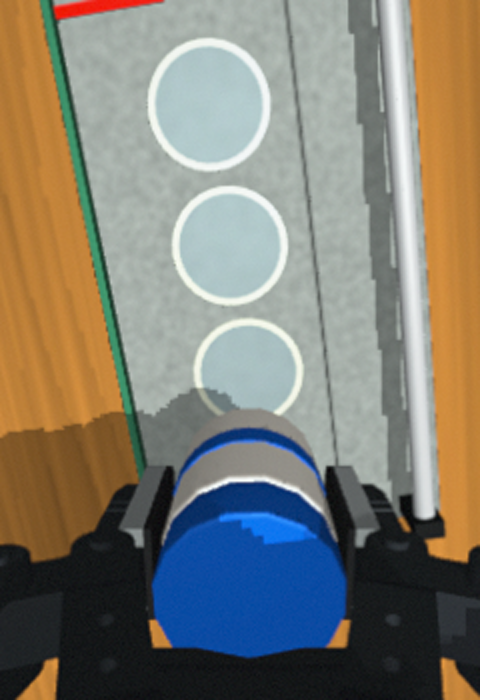

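Run:
```python
from h import *
c=cam("wrist")
print(bydepth(c,[(325,296)]).round(4))
print(onplane(c,[(324,185),(315,122.5),(304.5,52)],.008).round(4))
go(.5265,.1225,.0355,-.125)
```

```text
[[0.5257 0.1165 0.1753]]
[[0.5263 0.1237 0.008 ]
 [0.5256 0.1833 0.008 ]
 [0.5246 0.2432 0.008 ]]
pos [0.5258 0.1186 0.1328] yaw -0.1283 down err [ 0.     -0.0004] t 11.18 w 0.476
shift tool [-0.0039  0.0973  0.0002] turn y -0.0032736887670168358
```

```bash
python3 -m handwheel '[[-0.0055,0.03,0,0,0,0,0.2],[0,0.04,0,0,0,0,0.2],[0,0.016,0,0,0,0,0.2],[0,0.008,0,0,0,0,0.2],[0,0.002,0,0,0,0,0.2],[0,0,0,0,0,0,0.2]]' 40
python3 - <<'E'
from h import *
go(.5263,.1245,.0355,-.125)
E
```

```text
time: 11.92
tool_pos: [0.5275, 0.1253, 0.0379]
tcp_rot: [-1.145, 1.301, -1.303]
wrist_force: [-0.2, 1.0, 0.0]
width: 0.475
pos [0.5275 0.1253 0.0379] yaw -0.1272 down err [0.002  0.0004] t 11.93 w 0.475
shift tool [ 0.001   0.0024 -0.0011] turn y -0.002203013639773932
```

```bash
python3 -m handwheel '[[0,0.0015,-0.001,0,0,0,0.2],[0,0,0,0,0,0,0.2],[0,0,0,0,0,0,0.55],[0,0,0,0,0,0,0.75],[0,0,0,0,0,0,0.75],[0,-0.03,0,0,0,0,0.75],[0,-0.055,0,0,0,0,0.75],[0,0,0,0,0,0,0.75]]' 40
python3 -m handwheel '[[0,0,0,0,0,0,0.75]]'
python3 - <<'E'
from h import *
c=cam("wrist"); crop(c,200,0,440,350,2,"w_b3.png")
go(.521,-.2265,.125,-.125)
E
```

```text
time: 12.92
tool_pos: [0.5298, 0.1262, 0.1257]
tcp_rot: [-1.137, 1.296, -1.305]
wrist_force: [-0.0, 0.0, 0.0]
width: 0.75
time: 13.05
tool_pos: [0.5254, 0.1254, 0.1204]
tcp_rot: [-1.146, 1.302, -1.302]
wrist_force: [-1.1, 0.6, -1.1]
width: 0.747
pos [0.5245 0.1252 0.1193] yaw -0.127 down err [-0.0017 -0.0003] t 13.1 w 0.752
shift tool [ 0.3494 -0.0056  0.0411] turn y -0.0020086734922708516
```

View pics/w_b3.png

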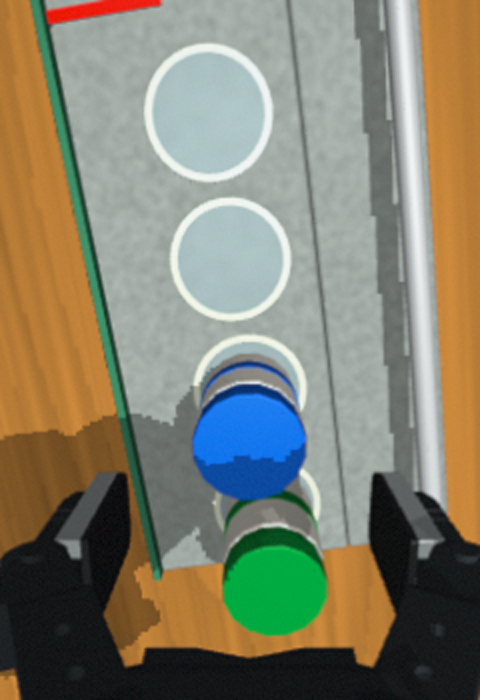

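Blue stands on its circle with its lid at crop (249,440), and green's lid is at (275,590). Both are upright, so yellow is next.

```bash
python3 -m handwheel '[[0.0582,-0.001,0.00685,0,0,0,0.75],[0.0582,0,0.00685,0,0,0,0.75],[0.0582,0,0.00685,0,0,0,0.75],[0.0582,0,0.00685,0,0,0,0.75],[0.0582,0,0.00685,0,0,0,0.75],[0.0582,0,0.00685,0,0,0,0.75],[0,0,0,0,0,0,0.75],[0,0,0,0,0,0,0.75]]'
python3 - <<'E'
from h import *
go(.521,-.2275,.031,-.125)
c=cam("wrist"); crop(c,220,120,440,330,3,"w_y1.png")
E
```

```text
time: 14.1
tool_pos: [0.5206, -0.2255, 0.1194]
tcp_rot: [-1.147, 1.306, -1.3]
wrist_force: [0.5, 0.5, -0.7]
width: 0.747
pos [ 0.5206 -0.2255  0.1194] yaw -0.1282 down err [-0.0033  0.0021] t 14.1 w 0.747
shift tool [0.002  0.0884 0.001 ] turn y -0.003192034929893506
```

View pics/w_y1.png

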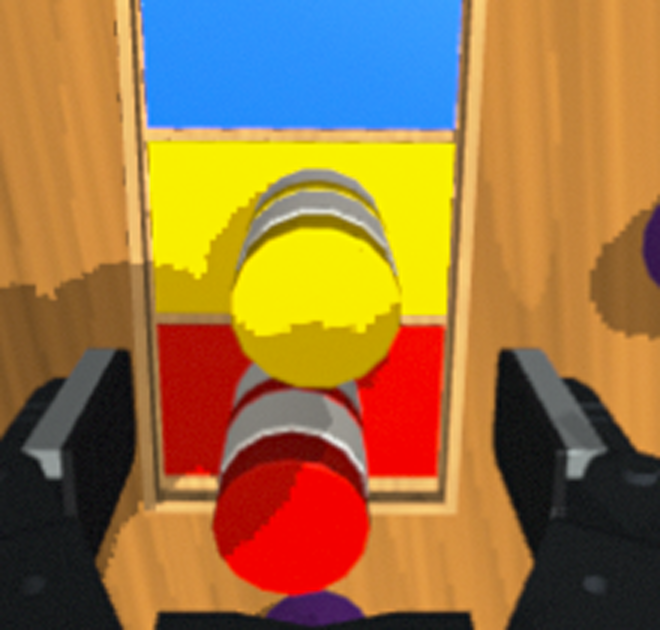

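```bash
python3 -m handwheel '[[0.002,0.04,0,0,0,0,0.75],[0,0.035,0,0,0,0,0.75],[0,0.014,0,0,0,0,0.75],[0,0,0,0,0,0,0.4],[0,0,0,0,0,0,0.2],[0,0,0,0,0,0,0.2],[0,0,0,0,0,0,0.2]]' 40
python3 - <<'E'
from h import *
go(.5255,.1825,.131,-.125)
E
```

```text
time: 15.02
tool_pos: [0.5224, -0.2285, 0.0333]
tcp_rot: [-1.146, 1.301, -1.303]
wrist_force: [0.0, -0.2, -1.2]
width: 0.476
pos [ 0.5224 -0.2285  0.0333] yaw -0.1271 down err [ 0.0016 -0.0008] t 15.03 w 0.476
shift tool [-0.4081 -0.098  -0.0488] turn y -0.0020853332378600875
```

```bash
python3 -m handwheel '[[0,-0.02,0,0,0,0,0.2],[0,-0.04,0,0,0,0,0.2],[0,-0.04,0,0,0,0,0.2],[-0.058,0,-0.007,0,0,0,0.2],[-0.058,0,-0.007,0,0,0,0.2],[-0.058,0,-0.007,0,0,0,0.2],[-0.058,0,-0.007,0,0,0,0.2],[-0.058,0,-0.007,0,0,0,0.2]]' 40
python3 -m handwheel '[[-0.058,0,-0.007,0,0,0,0.2],[-0.058,0,-0.007,0,0,0,0.2],[0,0,0,0,0,0,0.2],[0,0,0,0,0,0,0.2],[0,0,0,0,0,0,0.2]]' 40
python3 - <<'E'
from h import *
go(.5256,.183,.0355,-.125)
c=cam("wrist"); crop(c,200,0,440,350,2,"w_y2.png")
E
```

```text
time: 16.02
tool_pos: [0.5238, 0.0656, 0.133]
tcp_rot: [-1.145, 1.301, -1.303]
wrist_force: [0.3, -0.9, -1.0]
width: 0.475
time: 16.65
tool_pos: [0.5245, 0.1794, 0.1322]
tcp_rot: [-1.146, 1.303, -1.304]
wrist_force: [0.5, -0.9, -1.7]
width: 0.475
pos [0.5245 0.1794 0.1322] yaw -0.1286 down err [-0.0002 -0.0004] t 16.65 w 0.475
shift tool [-0.0038  0.0967  0.0006] turn y -0.00359632095868756
```

View pics/w_y2.png

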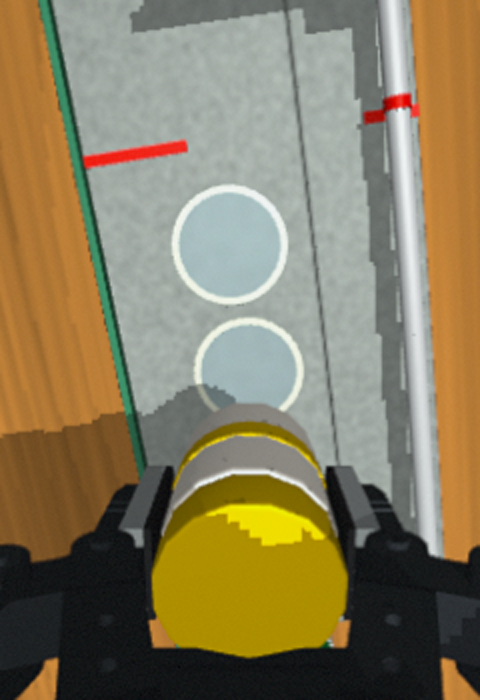

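```bash
python3 -m handwheel '[[-0.0042,0.03,0,0,0,0,0.2],[0,0.04,0,0,0,0,0.2],[0,0.016,0,0,0,0,0.2],[0,0.008,0,0,0,0,0.2],[0,0.002,0,0,0,0,0.2],[0,0,0,0,0,0,0.2]]' 40
python3 - <<'E'
from h import *
go(.5256,.1835,.0355,-.125)
E
```

```text
time: 17.45
tool_pos: [0.5261, 0.1852, 0.0374]
tcp_rot: [-1.144, 1.301, -1.303]
wrist_force: [0.8, -0.4, -1.2]
width: 0.477
pos [0.5261 0.1852 0.0374] yaw -0.1271 down err [0.002  0.0006] t 17.45 w 0.477
shift tool [ 0.0017  0.0019 -0.0003] turn y -0.002139665557278736
```

```bash
python3 -m handwheel '[[0.001,0.0015,0,0,0,0,0.2],[0,0,0,0,0,0,0.2],[0,0,0,0,0,0,0.55],[0,0,0,0,0,0,0.75],[0,0,0,0,0,0,0.75],[0,-0.03,0,0,0,0,0.75],[0,-0.055,0,0,0,0,0.75],[0,0,0,0,0,0,0.75]]' 40
python3 -m handwheel '[[0,0,0,0,0,0,0.75]]'
python3 - <<'E'
from h import *
c=cam("wrist"); crop(c,200,0,440,350,2,"w_y3.png")
go(.507,-.286,.121,-.125)
E
```

```text
time: 18.45
tool_pos: [0.5292, 0.1852, 0.1253]
tcp_rot: [-1.136, 1.296, -1.304]
wrist_force: [-0.0, -0.0, -0.4]
width: 0.748
time: 18.58
tool_pos: [0.5249, 0.1839, 0.1199]
tcp_rot: [-1.146, 1.302, -1.302]
wrist_force: [-0.1, 0.2, -0.9]
width: 0.752
pos [0.524  0.1837 0.1187] yaw -0.127 down err [-0.0018 -0.0006] t 18.62 w 0.748
shift tool [ 0.468  -0.002   0.0426] turn y -0.002004277484918937
```

View pics/w_y3.png

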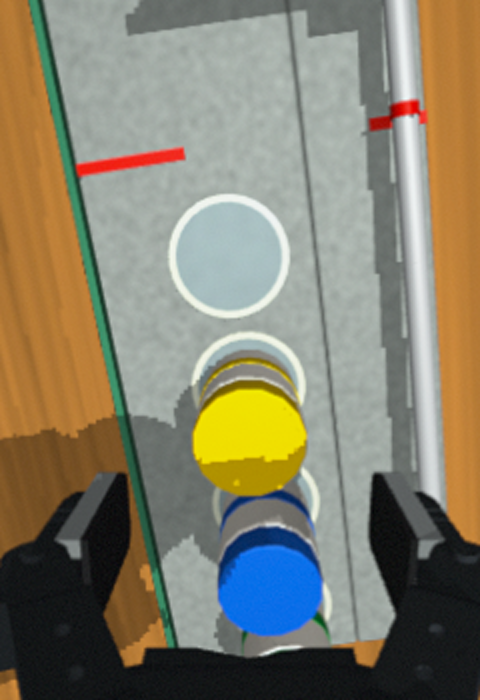

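Yellow is standing on its circle. Red is next.

```bash
python3 -m handwheel '[[0.0583,-0.001,0.0053,0,0,0,0.75],[0.0583,-0.001,0.0053,0,0,0,0.75],[0.0583,0,0.0053,0,0,0,0.75],[0.0583,0,0.0053,0,0,0,0.75],[0.0583,0,0.0053,0,0,0,0.75],[0.0583,0,0.0053,0,0,0,0.75],[0.0583,0,0.0053,0,0,0,0.75],[0.0583,0,0.0053,0,0,0,0.75]]'
python3 -m handwheel '[[0,0,0,0,0,0,0.75],[0,0,0,0,0,0,0.75]]'
python3 - <<'E'
from h import *
go(.507,-.286,.031,-.125)
c=cam("wrist"); crop(c,220,120,440,330,3,"w_r1.png")
E
```

```text
time: 19.62
tool_pos: [0.5063, -0.2852, 0.1195]
tcp_rot: [-1.147, 1.306, -1.299]
wrist_force: [0.7, 0.4, -0.3]
width: 0.75
time: 19.88
tool_pos: [0.5066, -0.2832, 0.1198]
tcp_rot: [-1.147, 1.307, -1.3]
wrist_force: [0.2, 0.4, -0.5]
width: 0.752
pos [ 0.5066 -0.2832  0.1198] yaw -0.1281 down err [-0.0031  0.0025] t 19.88 w 0.752
shift tool [0.0029 0.0888 0.0011] turn y -0.003102656334345255
```

View pics/w_r1.png

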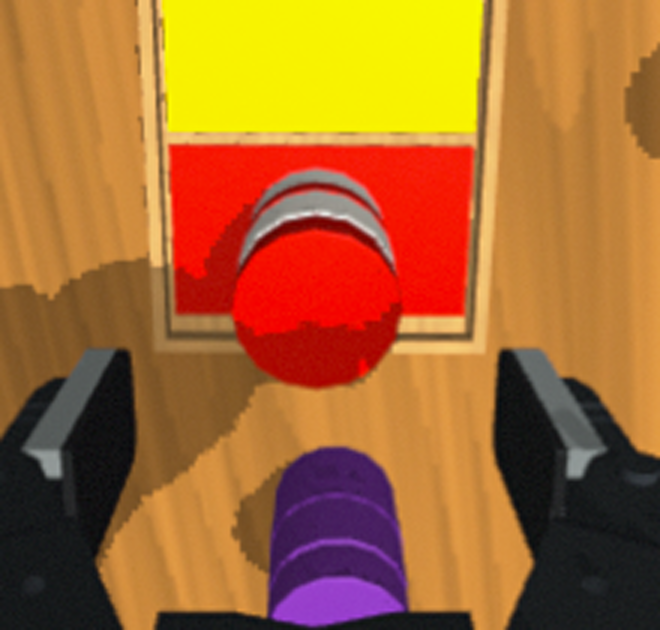

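```bash
python3 -m handwheel '[[0.0025,0.04,0,0,0,0,0.75],[0,0.035,0,0,0,0,0.75],[0,0.014,0,0,0,0,0.75],[0,0,0,0,0,0,0.4],[0,0,0,0,0,0,0.2],[0,0,0,0,0,0,0.2],[0,0,0,0,0,0,0.2]]' 40
python3 - <<'E'
from h import *
go(.5248,.2425,.131,-.125)
E
```

```text
time: 20.8
tool_pos: [0.5082, -0.287, 0.0338]
tcp_rot: [-1.146, 1.301, -1.304]
wrist_force: [0.2, 0.4, -1.0]
width: 0.479
pos [ 0.5082 -0.287   0.0338] yaw -0.1271 down err [ 0.0015 -0.0009] t 20.8 w 0.479
shift tool [-0.5272 -0.0977 -0.0505] turn y -0.002080329105156764
```

```bash
python3 -m handwheel '[[0,-0.02,0,0,0,0,0.2],[0,-0.04,0,0,0,0,0.2],[0,-0.04,0,0,0,0,0.2],[-0.058,0,-0.0056,0,0,0,0.2],[-0.058,0,-0.0056,0,0,0,0.2],[-0.058,0,-0.0056,0,0,0,0.2],[-0.058,0,-0.0056,0,0,0,0.2],[-0.058,0,-0.0056,0,0,0,0.2]]' 40
python3 -m handwheel '[[-0.058,0,-0.0056,0,0,0,0.2],[-0.058,0,-0.0056,0,0,0,0.2],[-0.058,0,-0.0056,0,0,0,0.2],[-0.058,0,-0.0056,0,0,0,0.2],[0,0,0,0,0,0,0.2],[0,0,0,0,0,0,0.2],[0,0,0,0,0,0,0.2]]' 40
python3 - <<'E'
from h import *
go(.5246,.243,.0365,-.125)
c=cam("wrist"); crop(c,200,0,440,350,2,"w_r2.png")
E
```

```text
time: 21.8
tool_pos: [0.5171, 0.0063, 0.1348]
tcp_rot: [-1.144, 1.3, -1.304]
wrist_force: [0.3, 0.2, 0.1]
width: 0.481
time: 22.68
tool_pos: [0.5238, 0.2363, 0.1332]
tcp_rot: [-1.146, 1.303, -1.304]
wrist_force: [0.2, -0.8, -0.5]
width: 0.476
pos [0.5238 0.2363 0.1332] yaw -0.1285 down err [ 0.0001 -0.0003] t 22.68 w 0.476
shift tool [-0.0068  0.0967 -0.0001] turn y -0.003541747037116849
```

View pics/w_r2.png

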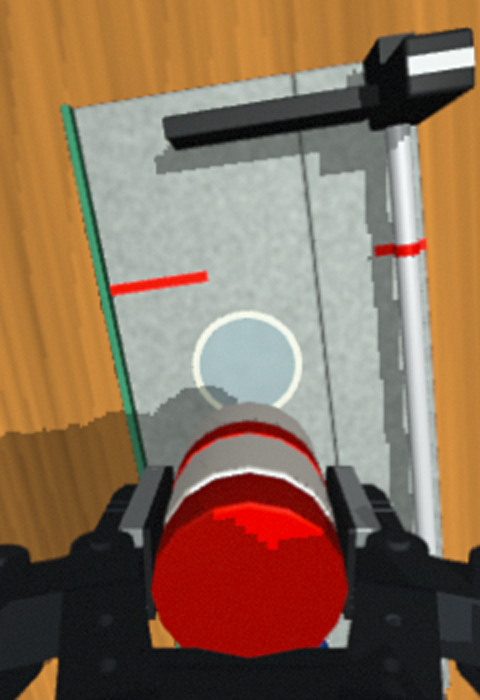

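```bash
python3 - <<'E'
from h import *
c=cam("wrist")
print("tab",onplane(c,[(420.5,30.5)],.085).round(4),bydepth(c,[(420.5,31)]).round(4))
print("circle",onplane(c,[(323.5,181)],.008).round(4))
go(.5246,.2435,.0365,-.125)
E
python3 -m handwheel '[[-0.0068,0.03,0,0,0,0,0.2],[0,0.04,0,0,0,0,0.2],[0,0.016,0,0,0,0,0.2],[0,0.008,0,0,0,0,0.2],[0,0.002,0,0,0,0,0.2],[0,0,0,0,0,0,0.2]]' 40
python3 - <<'E'
from h import *
go(.5248,.2435,.0365,-.125)
E
```

```text
tab [[0.5975 0.3472 0.085 ]] [[0.5971 0.3467 0.0859]]
circle [[0.5245 0.2449 0.008 ]]
pos [0.5239 0.2362 0.133 ] yaw -0.1291 down err [-0.     -0.0002] t 22.77 w 0.475
shift tool [-0.0074  0.0965 -0.0002] turn y -0.004068946725245937
time: 23.52
tool_pos: [0.5256, 0.2447, 0.038]
tcp_rot: [-1.144, 1.301, -1.302]
wrist_force: [0.0, 0.5, 0.0]
width: 0.482
pos [0.5256 0.2447 0.038 ] yaw -0.1272 down err [0.0019 0.0008] t 23.52 w 0.482
shift tool [ 0.0013  0.0015 -0.0007] turn y -0.0021828832804127174
```

```bash
python3 -m handwheel '[[0,0.001,0,0,0,0,0.2],[0,0,0,0,0,0,0.2],[0,0,0,0,0,0,0.55],[0,0,0,0,0,0,0.75],[0,0,0,0,0,0,0.75],[0,-0.03,0,0,0,0,0.75],[0,-0.055,0,0,0,0,0.75],[0,-0.05,0,0,0,0,0.75]]' 40
python3 -m handwheel '[[0,0,0,0,0,0,0.75],[0,0,0,0,0,0,0.75]]'
python3 - <<'E'
from h import *
go(.598,.347,.16,-.125)
c=cam("wrist"); crop(c,160,0,480,330,2,"w_r3.png")
E
```

```text
time: 24.52
tool_pos: [0.5244, 0.2443, 0.1721]
tcp_rot: [-1.147, 1.302, -1.302]
wrist_force: [0.4, 0.3, 0.0]
width: 0.747
time: 24.78
tool_pos: [0.5243, 0.2443, 0.1706]
tcp_rot: [-1.147, 1.302, -1.302]
wrist_force: [-0.6, -0.3, -1.0]
width: 0.748
pos [0.5243 0.2443 0.1706] yaw -0.127 down err [-0. -0.] t 24.77 w 0.748
shift tool [-0.1112  0.0106  0.0601] turn y -0.001954945514423212
```

View pics/w_r3.png

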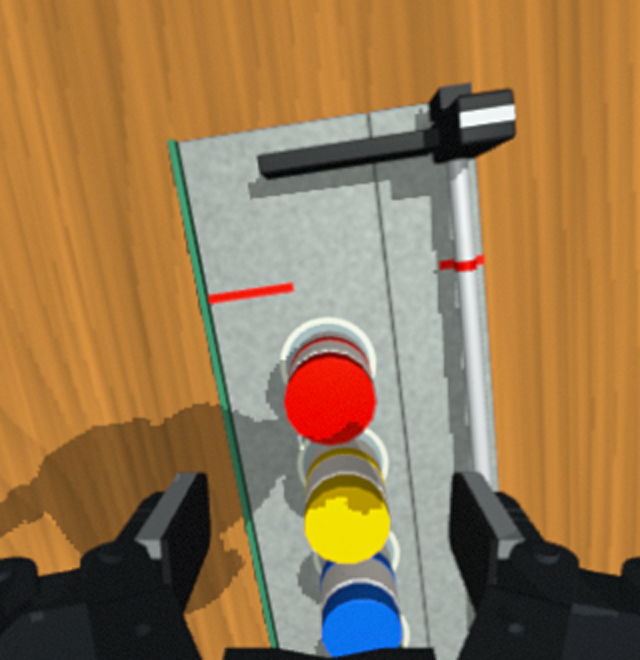

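Red, yellow and blue stand on their circles with lids at crop (330,400), (347,520) and (362,622). Next I'm measuring the tab, the red mark and the jars.

Run:
```python
from h import *
c=cam("wrist")
f=lambda L,k,x,y:(np.array(L,float)+.5)/k-.5+[x,y]
px=f([(488,115),(461,265),(212,299),(292,287),(330,400),(347,520),(362,622)],2,160,0)
W=onplane(c,px,[.085,.035,.008,.008,.078,.078,.078]); print(W.round(4)); print(bydepth(c,px).round(4))
o=np.array([.5245,.2435]);a=.016
M=np.array([[np.cos(a),np.sin(a)],[-np.sin(a),np.cos(a)]])
print(((W[:,:2]-o)@M.T+[0,.0425]).round(4))
```

```text
[[0.596  0.3469 0.085 ]
 [0.5934 0.29   0.035 ]
 [0.4659 0.2869 0.008 ]
 [0.5093 0.2877 0.008 ]
 [0.524  0.2434 0.078 ]
 [0.5245 0.1852 0.078 ]
 [0.5252 0.1291 0.078 ]]
[[0.5961 0.347  0.0848]
 [0.594  0.2898 0.0323]
 [0.4662 0.2871 0.0094]
 [0.5094 0.2879 0.01  ]
 [0.524  0.2433 0.0778]
 [0.5245 0.1853 0.0781]
 [0.5252 0.1301 0.0792]]
[[ 0.0731  0.1448]
 [ 0.0696  0.0879]
 [-0.0579  0.0869]
 [-0.0145  0.087 ]
 [-0.0005  0.0424]
 [-0.001  -0.0157]
 [-0.0011 -0.0719]]
```

```bash
python3 -m handwheel '[[-0.037,0,0.02,0,0,0,0.75],[-0.037,0,0.02,0,0,0,0.75],[-0.037,0,0.02,0,0,0,0.75],[0,0,0,0,-0.17,0,0.75],[0,0,0,0,-0.17,0,0.75],[0,0,0,0,-0.17,0,0.7],[0,0,0,0,-0.17,0,0.7],[0,0,0,0,-0.17,0,0.7]]'
python3 -m handwheel '[[0,0,0,0,-0.17,0,0.7],[0,0,0,0,-0.17,0,0.7],[0,0,0,0,-0.17,0,0.7],[0,0,0,0,-0.17,0,0.7],[0,0,0,0,-0.17,0,0.7],[0,0,0,0,0,0,0.6],[0,0,0,0,0,0,0.6]]'
python3 - <<'E'
from h import *
go(.5975,.347,.05,1.587)
c=cam("wrist"); crop(c,160,60,480,330,2,"w_s1.png")
E
```

```text
time: 25.88
tool_pos: [0.5969, 0.3462, 0.1679]
tcp_rot: [-1.472, 0.66, -0.656]
wrist_force: [-0.0, -0.5, 0.1]
width: 0.696
time: 26.75
tool_pos: [0.5976, 0.3465, 0.1693]
tcp_rot: [-1.572, 0.002, 0.001]
wrist_force: [-0.2, -0.1, -0.7]
width: 0.599
pos [0.5976 0.3465 0.1693] yaw 1.5702 down err [-0.002  -0.0011] t 26.75 w 0.599
shift tool [0.0002 0.1193 0.0006] turn y -0.016778052047407677
```

View pics/w_s1.png

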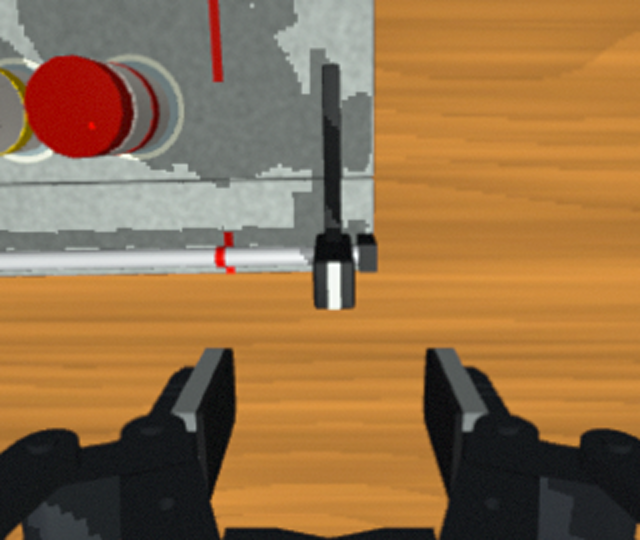

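```bash
python3 - <<'E'
from h import *
c=cam("wrist")
f=lambda L,k,x,y:(np.array(L,float)+.5)/k-.5+[x,y]
print(onplane(c,f([(335,286),(230,254)],2,160,60),[.085,.008]).round(4))
E
python3 -m handwheel '[[0,0.03,0,0,-0.017,0,0.6],[0,0.03,0,0,0,0,0.6],[0,0.03,0,0,0,0,0.6],[0,0,0,0,0,0,0.6]]'
python3 - <<'E'
from h import *
go(.5975,.347,.05,1.587)
E
```

```text
[[0.5978 0.3481 0.085 ]
 [0.6025 0.2904 0.008 ]]
time: 27.35
tool_pos: [0.5956, 0.3455, 0.0773]
tcp_rot: [-1.574, -0.01, 0.019]
wrist_force: [-0.7, -0.1, 0.3]
width: 0.601
pos [0.5956 0.3455 0.0773] yaw 1.5891 down err [-0.0061 -0.0032] t 27.35 w 0.601
shift tool [0.0021 0.0272 0.0015] turn y 0.0020577293473982294
```

```bash
python3 -m handwheel '[[0.001,0.02,0.0015,0,0,0,0.6],[0,0.007,0,0,0,0,0.6],[0,0,0,0,0,0,0.45],[0,0,0,0,0,0,0.3],[0,0,0,0,0,0,0.1],[0,0,0,0,0,0,0.1],[0,0,0,0,0,0,0.1],[0,0,0,0,0,0,0.1]]' 30
python3 - <<'E'
from h import *
go(.5975,.347,.05,1.587)
c=cam("wrist"); crop(c,160,60,480,330,2,"w_s2.png")
E
```

```text
time: 28.35
tool_pos: [0.5997, 0.3487, 0.0548]
tcp_rot: [-1.57, -0.016, 0.014]
wrist_force: [-0.7, 0.1, 5.2]
width: 0.206
pos [0.5997 0.3487 0.0548] yaw 1.5899 down err [0.0013 0.0007] t 28.35 w 0.206
shift tool [-0.0023  0.0048 -0.0016] turn y 0.0028982006407591854
```

View pics/w_s2.png

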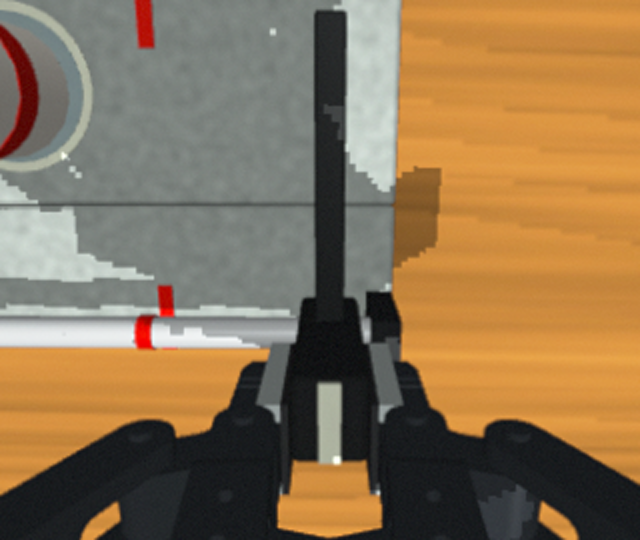

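```bash
python3 -m handwheel '[[0,0,-0.01,0,0,0,0.1],[0,0,-0.015,0,0,0,0.1],[0,0,-0.015,0,0,0,0.1],[0,0,-0.013,0,0,0,0.1],[0,0,-0.0045,0,0,0,0.1],[0,0,0,0,0,0,0.1],[0,0,0,0,0,0,0.1],[0,0,0,0,0,0,0.1]]' 30
python3 - <<'E'
from h import *
go(.5975,.29,.05,1.587)
c=cam("wrist"); crop(c,160,60,480,330,2,"w_s3.png")
c=cam("top"); crop(c,160,155,320,245,5,"t_s3.png")
E
```

```text
time: 29.4
tool_pos: [0.6007, 0.2905, 0.0547]
tcp_rot: [-1.571, -0.016, 0.014]
wrist_force: [-0.6, -0.8, 6.4]
width: 0.205
pos [0.6007 0.2905 0.0547] yaw 1.5899 down err [0.0009 0.    ] t 29.4 w 0.205
shift tool [-0.0032  0.0047 -0.0004] turn y 0.002886165934178564
```

View pics/w_s3.png

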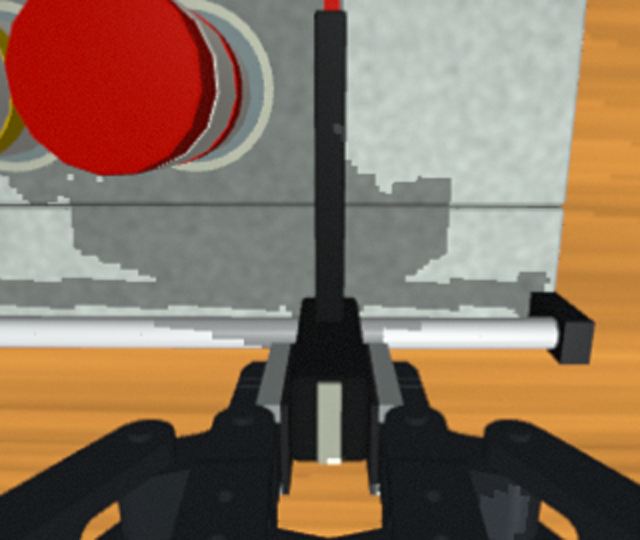

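View pics/t_s3.png

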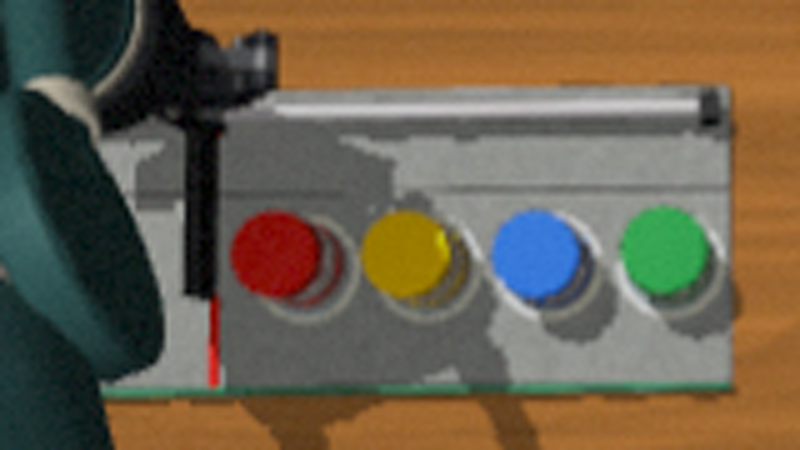

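In the wrist view the paddle (column 331) lines up with the red mark (column 332). In the top view the four lids are at crop (275,254), (405,254), (536,254) and (664,251). I'm releasing the tab and rising straight up.

```bash
python3 -m handwheel '[[0,0,0,0,0,0,0.35],[0,0,0,0,0,0,0.5],[0,0,0,0,0,0,0.6],[0,-0.03,0,0,0,0,0.6],[0,-0.05,0,0,0,0,0.6],[0,-0.05,0,0,0,0,0.6],[-0.03,-0.03,0.06,0,0,0,0.6],[-0.03,0,0.05,0,0,0,0.6]]'
python3 -m handwheel '[[-0.05,0,0.03,0,0,0,0.6],[-0.06,0,0,0,0,0,0.6],[-0.06,0,0,0,0,0,0.6],[0,0,0,0,0,0,0.6],[0,0,0,0,0,0,0.6]]'
python3 - <<'E'
from h import *
go(.5975,.29,.05,1.587)
c=cam("top"); crop(c,160,155,320,245,5,"t_end.png"); cv2.imwrite("pics/t_endf.png",c["image"][:,:,::-1])
c=cam("side"); crop(c,270,70,370,200,4,"s_end.png")
c=cam("wrist"); cv2.imwrite("pics/w_end.png",c["image"][:,:,::-1])
E
```

```text
time: 30.5
tool_pos: [0.5447, 0.3925, 0.2135]
tcp_rot: [-1.567, -0.018, 0.009]
wrist_force: [0.2, 0.7, -0.7]
width: 0.605
time: 31.12
tool_pos: [0.3726, 0.4179, 0.2096]
tcp_rot: [-1.57, -0.017, 0.015]
wrist_force: [0.5, 0.4, -0.1]
width: 0.599
pos [0.3726 0.4179 0.2096] yaw 1.5908 down err [0.0012 0.0005] t 31.12 w 0.599
shift tool [ 0.2221  0.1598 -0.1324] turn y 0.003825019728414425
```

View pics/t_end.png

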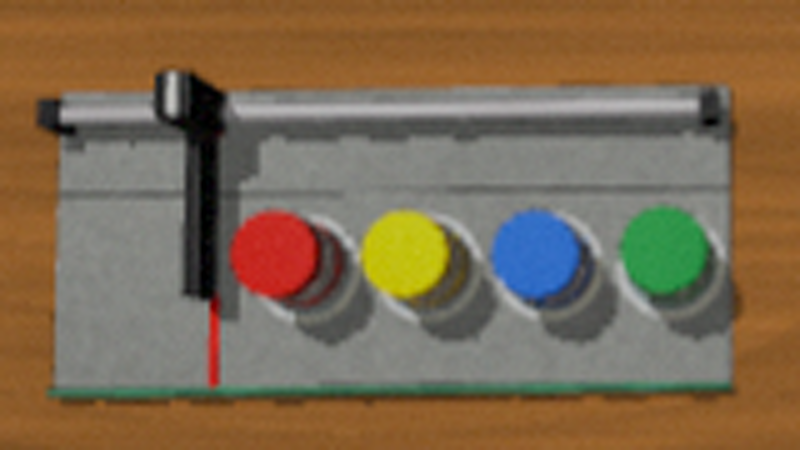

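View pics/s_end.png

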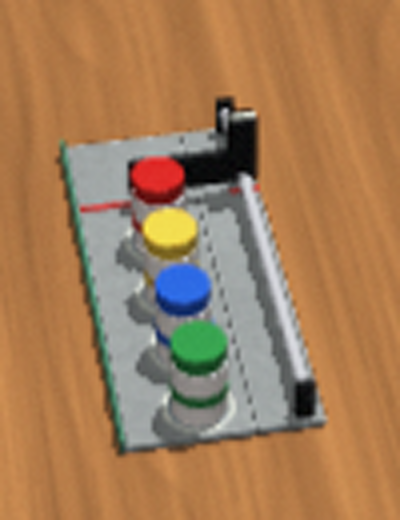

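View pics/w_end.png

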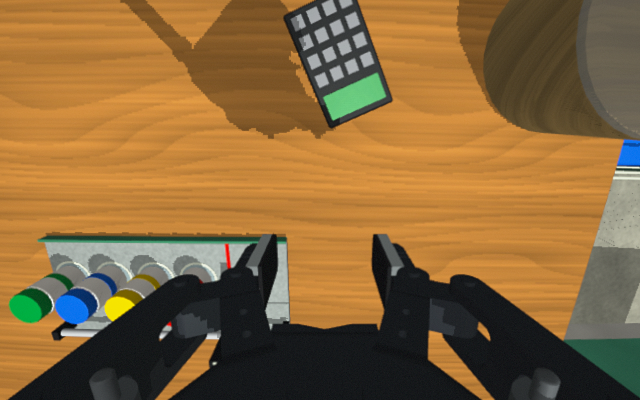

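Run:
```python
from h import *
c=cam("top")
f=lambda L,k,x,y:(np.array(L,float)+.5)/k-.5+[x,y]
P=onplane(c,f([(307,269),(428,268),(549,266),(671,265)],5,160,155),.008)[:,:2]
W=onplane(c,f([(275,254),(405,254),(536,254),(664,251)],5,160,155),.078)[:,:2]
W=np.vstack([W,onplane(c,f([(173,96)],5,160,155),.085)[:,:2],onplane(c,f([(200,297)],5,160,155),.051)[:,:2],onplane(c,f([(214,340)],5,160,155),.008)[:,:2]])
a=.0158;M=np.array([[np.cos(a),np.sin(a)],[-np.sin(a),np.cos(a)]])
print(((W-P.mean(0))@M.T+[0,-.0475]).round(4))
```

```text
[[ 0.0007  0.0403]
 [-0.     -0.0198]
 [-0.0007 -0.0802]
 [ 0.     -0.1391]
 [ 0.0738  0.087 ]
 [-0.0167  0.0826]
 [-0.0346  0.0878]]
```

```bash
python3 -c "
from workcell import workorder; print(workorder.finish_job())"
```

```text
the job is handed in; nothing more can be done
None
```

I moved all four jars onto the stand in reverse order, slid the end stop to the red mark, released it, and handed the job in at about 31 s on the robot's clock. The hand-in gave no verdict.

- **Order:** the carton read green, blue, yellow, red from left to right. The stand now reads red, yellow, blue, green, and I never touched the purple decoys.
- **Jars:** the last top-camera check put all four upright and within about 3 mm of their circle centres (limit 11 mm).
- **End stop:** the tab was not at its left end when I started, but about 10 mm along the bar. It now sits at about 0.068 m (target 0.0675, allowed ±0.005). The wrist camera showed the paddle lined up with the red mark.
- **Arm:** the gripper is open and clear of everything.

**Two readings that disagreed:**
- **Paddle:** a top-camera reading put it 5 mm off the mark. I think that is because I took the middle of its top and side faces together, since the tab reading and the wrist view both agreed with the mark.
- **Blue jar:** an earlier wrist reading put it about 5 mm off, but its lid was partly hidden then. The final top view put it 2.7 mm off.

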